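# Feel down the door gaps of a spice cabinet with a gap gauge

### The arm

A 6-joint arm with a two-finger parallel gripper is mounted at the origin on the work surface. World frame = base frame: x ahead of the robot, y to its left, z up, the work surface at z = 0. Lengths are in m, angles in rad, forces in N, time in s.
With the tool pointing down it reaches from about 0.3 to 0.85 m from the base axis. Payload 5.4 kg.
Tool frame: the origin (TCP) lies midway between the tips of the shut fingers; the grasp point (between the pads) lies 19 mm behind it; z points along the fingers, x is the direction in which the jaws open and shut, and the axes are right-handed (so a half turn about z gives the same grasp; the last joint's range is limited). The gripper opens to 85 mm and grips with 20 to 120 N. Pads are 22 mm wide; open, the fingers measure 114 mm over their backs; the gripper's body (76 mm by 85 mm) begins 54 mm behind the grasp point. The pads swing forward as they close: fully open they stand 13 mm farther back than shut.
Start: joints at [-1.399, 0.158, 1.597, -0, 1.386, -0.21], TCP at [0.214, -0.534, 0.231] pointing down, gripper open.
Joint ranges: [-2.91, 2.91], [-0.94, 2.29], [0.18, 2.7], [-1.29, 4.43], [0.17, 2.64], [-3, 3]. Speed limits (rad/s): [2.57, 2.57, 3.14, 3.14, 3.14, 3.14].

### API

Orientations are given as a unit quaternion [x, y, z, w].
In Python, from workcell import get_state, eyes, order gives the robot as it stands. The module is installed in compiled form; this text tells all that it offers.
- The arm moves only by the shell command python3 -m handwheel 'ROWS' [FORCE]. ROWS is text: rows parted by semicolons, each of 7 numbers parted by spaces: the shift along the tool's x, y, z in mm, then the turn, a rotation vector about the tool's x, y, z in degrees, then the finger opening in mm, from 0 to 85.4. In form: x y z ax ay az hand; .... A call has 1 to 12 rows; each row is the pose to reach, as a shift and turn from the pose measured when the call began, along the tool's axes at that moment; what a row does not reach only later rows make up. A row lasts 1/12 s, in which the tool goes at most 41.7 mm and 7.16 degrees, less where a joint would pass 70% of its speed; a pose out of reach is approached as far as the arm can. A call with a gripper value outside its range is refused whole. The fingers move at their own pace and stop on an object; FORCE is the grip in N (left out, the last holds). Time passes only in rows, so rows that repeat a pose let the fingers close. It gives the time, the measured TCP pose, the force and the opening at its end, in the units of the state.
- get_state(): the state, without advancing time (a new reading comes with each control period).
- eyes.read_camera(name): name is "scene" or "side" or "wrist"; returns the picture (400x640x3 uint8, red, green, blue); there is no depth.
- eyes.camera_model(name): a dict with "fx", "fy", "cx", "cy" (pixels), "D" ([k1, k2, p1, p2, k3] as OpenCV has them; the pictures are not rectified), "R" (3x3) and "t" (3): a world point X has camera coordinates R X + t; the wrist camera has in their place "T_tool_cam" (4x4, takes a point from camera to tool coordinates, whose origin is the TCP and whose axes are the tool frame's). Camera axes: x right, y down, z forward; pixel columns grow to the right and rows downward; lengths in m; the calibration is good to about 2 mm. A picture is of the moment at which its call begins: read the wrist's pose just before it. camera_model takes no time and is no camera call.
- order.finish_job(): hands the job in, once; it reports no verdict.
Trained networks look in the newest picture that a camera, given by its name, has taken for a name from the list of things; names that differ only in an ending like _2 or _b are one class to them, and where a whole thing is asked for, a point or a joint stands for the part that bears it (a point fixed in the world has none). Each returns a list of dicts, best first, with "p" (0 to 1); they miss things now and then, are a little off and sometimes report something else, mostly with a low value. They report only what shows in the picture. A call takes as long as a camera call. They do not tell look-alikes from the thing itself.
- eyes.outline_of(camera, label): "mask" (400x640 bool, what is visible of it) and "rect" ([left, top, right, bottom] in pixels, round what is visible of it).
- eyes.tip_of(camera, label): "xy" ([column, row] in pixels: a listed point, or the origin of a listed thing).
The state is a dict: "clock": time; "joints": joint angles; "qd": joint speeds; "effort": joint torques, N m; "eef_pos": TCP position; "tcp_rot": TCP orientation; "ft_force": force on the tool from outside, world axes, zero at the start; "wrist_torque": the same for the moment, N m; "width": opening from 0.0 (shut) to 1.0 (fully open).
Only numpy, scipy, OpenCV 4.12 (cv2) and the standard library are available. Lean on these libraries where they do the work, as an engineer would, in place of code of your own. Each camera call takes 0.05 s, during which the arm holds its last target. There are 200 camera calls.

### The job

The doors of the spice cabinet stick because set silicone has run into the upright gaps beside and between them, too deep to be seen. Lift the orange gap gauge out of the bamboo pen holder by its handle and, from left to right as you face the doors, feel gently from above down each of the three gaps until the blade jams or goes fully home, never forcing it where it jams. Then leave the gauge standing fully home in the open gap, handle resting on the door tops, with the doors shut, the cabinet not pressed hard and everything else left where it is.

Things in the scene. Friction and masses are not known exactly. Their poses are not given: they have to be found in the camera images.
- gauge_grip (a point): Centre of the orange handle of the gap gauge, which stands upright in the pen holder's slot at the start. Handle 30 mm (its x) by 16 mm (its y) by 60 mm tall (z up). Centred below it a steel blade, 16 mm (x) by 4 mm (y), reaches 50 mm down from the handle's flat underside (the shoulder, 30 mm below this point); the lowest 2 mm are bevelled to an edge. About 70 g
- gauge_blade: the gauge's steel blade, its z along the gauge's axis; origin at the bottom edge, 80 mm below gauge_grip. A push of 4 to 8 N tells a jam; it must not be forced
- pen_holder: loose bamboo block 150 mm (x) by 64 mm (y) by 66 mm tall, 750 g, origin under its centre. The gauge's slot lies 42 mm from its centre towards -x, 22 by 8 mm, 58 mm deep, long side along x; the gauge's shoulder rests on the block's top. Three pencils stand fixed in the +x half, up to 132 mm above the counter
- cabinet: fixed low white spice cabinet, 307 mm wide (y), 170 mm deep (x), 200 mm tall, front to its -x; origin underneath, 64 mm behind the doors' mid-thickness. Two sage green doors, 130 mm wide and 18 mm thick, hang between wooden side cheeks 15 mm thick; door and cheek tops are level at 200 mm, the carcass top behind the doors is 3 mm lower. Brass knobs on the front
- gap_left (a point): mouth of the left gap (cheek to left door; left is the cabinet's +y side): middle of the gap at the doors' mid-thickness, level with the door tops; axes as the cabinet's: y across the gap, x front to back. Each gap is straight, 5.5 mm wide, open at top and front, backed by the carcass 3 mm behind the doors. One gap takes the whole blade; which one varies
- gap_mid (a point): the same point of the middle gap (door to door), 135.5 mm to the right of gap_left. In a blocked gap a lump of rubbery silicone, its top 14 to 28 mm below the door tops, stops the blade: it gives about 1 mm for each 2.5 N, up to 9 mm
- gap_right (a point): the same point of the right gap (right door to cheek), 135.5 mm to the right of gap_mid
- door_left (a joint): left door, hinged on its outer edge; 0 shut, grows as it opens (rad); held shut by a light catch
- door_right (a joint): right door, the same
- pencil_case: bystander: blue plastic snap-lid pencil case, 78 by 208 by 36 mm, origin under its centre
- chrome_pen: bystander: chrome retractable pen, 135 mm long, lying; origin under its middle
- jam_jar: bystander: empty closed glass jam jar, 68 mm across, 100 mm tall, origin under its centre
- mug: bystander: blue mug 80 mm across, 90 mm tall, on the cork trivet, origin under its centre
- soy_bottle: bystander: amber soy sauce bottle, 56 mm across, 150 mm tall, origin under its centre
- dip_bowl: bystander: white dip bowl, 90 mm across, 35 mm tall, origin under its centre
Things that resemble listed ones, but are neither listed nor needed, are in the scene too. There is more than one size of the pen_holder; the job needs the middle-sized.

How it is judged:
By the outcome, as a careful person would: the job done as asked, in the order asked, and still so for the second after the job is handed in, with the robot touching nothing.
It also fails if it takes over 72 s, if anything falls off the work surface, if the arm or the gripper's body presses on something with over 40 N, if the wrist force passes 120 N, or if a joint passes its speed limit or range.

## Working session

There is one attempt and no reset: what is moved stays moved. The work goes in short steps, Python scripts to look and compute and a shell command to move; the robot and the scene stay as the last step left them, time stands still between calls to the robot, and variables do not carry over. Pictures are saved under pics/ and viewed, about 8 in all and at most 12, crops included, and the job is handed in when it is done.

```bash
mkdir -p pics
cat > h.py <<'E'
import numpy as np, cv2
from workcell import get_state, eyes, order
from scipy.spatial.transform import Rotation as Ro
def snap(c,fn=None):
    s=get_state(); im=eyes.read_camera(c)
    if fn: cv2.imwrite('pics/'+fn,im[:,:,::-1])
    return s,im
def tool(s):
    T=np.eye(4);T[:3,:3]=Ro.from_quat(s['tcp_rot']).as_matrix();T[:3,3]=s['eef_pos'];return T
def cam(c,s=None):
    m=eyes.camera_model(c);K=np.array([[m['fx'],0,m['cx']],[0,m['fy'],m['cy']],[0,0,1.]]);D=np.array(m['D'],float)
    if c=='wrist':
        W=tool(s)@np.array(m['T_tool_cam']);R=W[:3,:3].T;t=-R@W[:3,3]
    else: R=np.array(m['R']);t=np.array(m['t'])
    return K,D,R,t
def ray(c,xy,s=None):
    K,D,R,t=cam(c,s);u=cv2.undistortPoints(np.array([[xy]],float),K,D)[0,0]
    return -R.T@t, R.T@np.array([u[0],u[1],1])
def onz(c,xy,z,s=None):
    o,d=ray(c,xy,s);return o+d*(z-o[2])/d[2]
def proj(c,X,s=None):
    K,D,R,t=cam(c,s);return cv2.projectPoints(np.atleast_2d(np.array(X,float)),cv2.Rodrigues(R)[0],t,K,D)[0][:,0]
def tri(obs):
    A=0;b=0
    for c,xy,s in obs:
        o,d=ray(c,xy,s);d=d/np.linalg.norm(d);P=np.eye(3)-np.outer(d,d);A=A+P;b=b+P@o
    return np.linalg.solve(A,b)
E
python3 - <<'E'
from h import *
ims=[]
for c in ['scene','side','wrist']:
    s,im=snap(c,c+'0.png')
    for l in ['gauge_grip','gauge_blade','pen_holder','cabinet','gap_left','gap_mid','gap_right']:
        print(c,l,[(round(d['p'],2),np.round(d['xy']).tolist()) for d in eyes.tip_of(c,l)][:4])
print(get_state())
E
```

```text
scene gauge_grip [(0.55, [215.0, 165.0])]
scene gauge_blade []
scene pen_holder [(0.76, [214.0, 193.0]), (0.64, [256.0, 202.0])]
scene cabinet [(0.78, [285.0, 265.0])]
scene gap_left [(0.58, [338.0, 222.0])]
scene gap_mid [(0.74, [293.0, 204.0]), (0.7, [178.0, 185.0])]
scene gap_right [(0.93, [250.0, 188.0])]
side gauge_grip [(0.78, [344.0, 286.0]), (0.63, [359.0, 305.0]), (0.37, [332.0, 162.0])]
side gauge_blade []
side pen_holder [(0.94, [261.0, 303.0]), (0.91, [329.0, 273.0]), (0.62, [357.0, 304.0]), (0.56, [359.0, 224.0])]
side cabinet [(0.64, [361.0, 226.0])]
side gap_left [(0.76, [335.0, 165.0])]
side gap_mid [(0.24, [322.0, 182.0])]
side gap_right [(0.89, [359.0, 201.0]), (0.65, [298.0, 159.0])]
wrist gauge_grip []
wrist gauge_blade []
wrist pen_holder [(0.63, [130.0, 88.0])]
wrist cabinet []
wrist gap_left []
wrist gap_mid []
wrist gap_right []
{'clock': 1.2, 'joints': array([-1.39908131e+00,  1.58388076e-01,  1.59701139e+00,  2.10371471e-05,
        1.38617751e+00, -2.10100698e-01]), 'qd': array([-0.0006138 ,  0.00012987, -0.00129212,  0.00042171,  0.00047668,
       -0.00131714]), 'effort': array([-1.15340783e-03, -3.96016502e+01, -3.31696987e+01, -4.39554724e-04,
        6.69900255e-04,  2.55108745e-06]), 'eef_pos': array([ 0.21423229, -0.53358702,  0.23130014]), 'tcp_rot': array([ 8.28432999e-01, -5.60088178e-01,  1.28843177e-05, -1.52303468e-06]), 'ft_force': array([0.9764695 , 0.13447476, 0.70416117]), 'wrist_torque': array([ 0.02377541,  0.01517972, -0.00773182]), 'width': 0.999847234126593}
```

View pics/scene0.png

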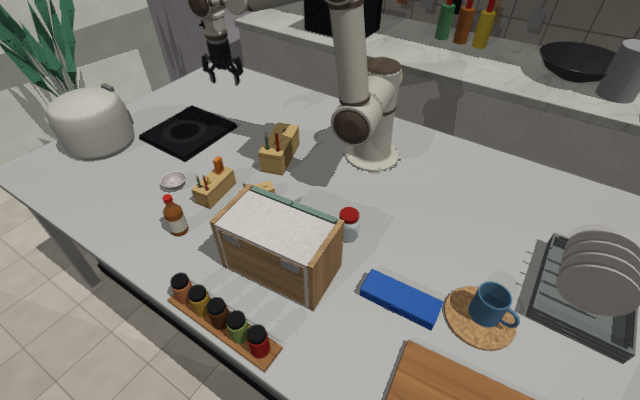

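View pics/side0.png

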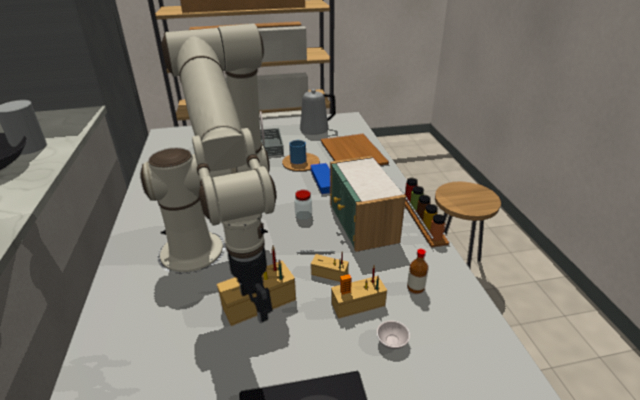

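The scene picture shows three bamboo holders: large (279,150), small (264,188, half behind the cabinet) and middle (214,187). The middle one holds the orange handle at (218,165), or (346,284) in the side picture. The cabinet's green doors face the robot, and their tops run from (247,187) to (340,221) in the scene picture.

Run:
```python
from h import *
def T(a,b): 
    X=tri([('scene',a,None),('side',b,None)]);print(np.round(X,4),np.round(proj('scene',X)[0]-a,1),np.round(proj('side',X)[0]-b,1));return X
T((215,165),(344,286)); T((214,193),(357,304))
for a,z in [((338,222),.2),((293,204),.2),((250,188),.2)]: print('scene',onz('scene',a,z))
for a,z in [((335,165),.2),((359,201),.2),((344,286),.096),((357,304),0)]: print('side',onz('side',a,z))
print('scene grip',onz('scene',(215,165),.096))
L=T((338,222),(335,165));R=T((250,188),(359,201)); print(np.linalg.norm(L-R))
for n,l in [('scene',(150,110,370,310)),('side',(200,150,440,350))]:
    im=cv2.imread(f'pics/{n}0.png')[l[1]:l[3],l[0]:l[2]]; im=cv2.resize(im,None,fx=1.8,fy=1.8,interpolation=cv2.INTER_CUBIC)
    im=cv2.resize(im,(390,360)); globals()[n]=im
cv2.imwrite('pics/crop0.png',np.hstack([scene,side]))
m=eyes.camera_model('wrist');print(np.round(m['T_tool_cam'],3),m['fx'])
for c in ['scene','side']:
  for l in ['gauge_grip','jam_jar','chrome_pen','soy_bottle']:
    print(c,l,[(round(d['p'],2),d['rect']) for d in eyes.outline_of(c,l)][:3])
```

```text
[ 0.466  -0.3687  0.097 ] [ 1.6 -0.8] [2.1 0.8]
[ 0.5095 -0.3568  0.003 ] [ 1.4 -0.7] [1.7 0.5]
scene [0.54583542 0.17125675 0.2       ]
scene [0.55726345 0.03522064 0.2       ]
scene [ 0.57308756 -0.10443916  0.2       ]
side [0.54640308 0.15278285 0.2       ]
side [ 0.57067803 -0.10174338  0.2       ]
side [ 0.46112956 -0.36363624  0.096     ]
side [ 0.50601833 -0.35103925  0.        ]
scene grip [ 0.47173529 -0.37117623  0.096     ]
[0.5461 0.1678 0.1944] [-1.2  1. ] [-0.9 -0.6]
[ 0.5717 -0.1037  0.2004] [ 0.5 -0.3] [0.5 0.2]
0.2728508121856359
[[ 1.    -0.    -0.    -0.001]
 [ 0.     0.953  0.304 -0.078]
 [ 0.    -0.304  0.953 -0.143]
 [ 0.     0.     0.     1.   ]] 304.83743796649463
scene gauge_grip []
scene jam_jar [(0.67, [341.9, 206.1, 361.0, 241.0])]
scene chrome_pen [(0.38, [211.2, 185.9, 345.1, 311.9])]
scene soy_bottle [(0.86, [160.2, 189.7, 185.8, 237.1])]
side gauge_grip [(0.78, [341.4, 272.6, 353.1, 296.2]), (0.5, [296.8, 192.4, 313.9, 221.4])]
side jam_jar [(0.75, [296.9, 191.6, 311.9, 223.0])]
side chrome_pen [(0.48, [301.5, 248.0, 333.2, 253.8])]
side soy_bottle [(0.57, [405.8, 246.3, 427.8, 294.5]), (0.28, [329.0, 266.2, 389.1, 318.6])]
```

View pics/crop0.png

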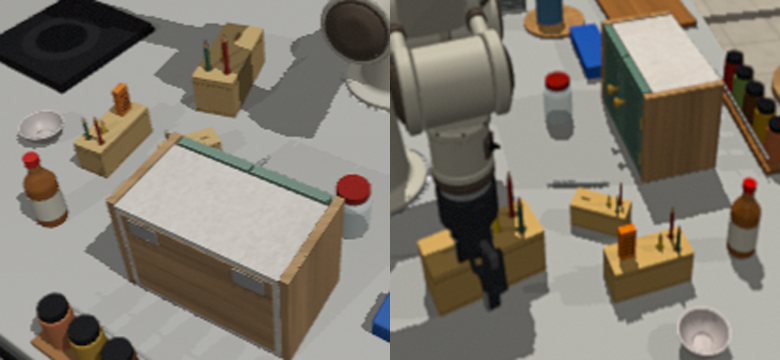

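The middle holder, gauge at about (0.467, -0.369) with yaw about 15°, stands clear of the look-alikes: the large one at crop (228,75) and the small one at crop (195,140). The close crop confirms the choice, since it is the only one with an orange handle. Next I move above it for a wrist look.

```bash
cat >> h.py <<'E'
def plan(p,ang=None,s=None):
    """world TCP target and tool-x heading (deg) -> row numbers (mm, deg), tool down"""
    s=s or get_state();T=tool(s)
    a=np.radians(ang) if ang is not None else np.arctan2(T[1,0],T[0,0])
    G=np.array([[np.cos(a),np.sin(a),0],[np.sin(a),-np.cos(a),0],[0,0,-1]])
    print('row',np.round(T[:3,:3].T@(np.array(p)-T[:3,3])*1000,2),np.round(Ro.from_matrix(T[:3,:3].T@G).as_rotvec(degrees=True),2))
def st():
    s=get_state();T=tool(s);print('t %.2f'%s['clock'],np.round(s['eef_pos'],4),'head %.2f'%np.degrees(np.arctan2(T[1,0],T[0,0])),'F',np.round(s['ft_force'],1),'w %.3f'%s['width'],'tilt',np.round(T[:2,2],4))
    return s
E
python3 -m handwheel '-60 -296 20 0 0 6 60; -60 -296 20 0 0 6 60; -60 -296 20 0 0 6 60; -60 -296 20 0 0 6 60; -60 -296 20 0 0 6 60; -60 -296 20 0 0 6 60; -60 -296 20 0 0 6 60; -60 -296 20 0 0 6 60; -60 -296 20 0 0 6 60; -60 -296 20 0 0 6 60; -60 -296 20 0 0 6 60; -60 -296 20 0 0 6 60' 30
python3 - <<'E'
from h import *
st();s,im=snap('wrist','w1.png')
for l in ['gauge_grip','pen_holder']:
    for d in eyes.tip_of('wrist',l)[:3]: print(l,d['p'],d['xy'],onz('wrist',d['xy'],.096 if l[0]=='g' else 0,s))
E
```

```text
clock: 2.6
eef_pos: [0.4654, -0.3688, 0.2115]
tcp_rot: [0.797, -0.603, 0.0, 0.0]
ft_force: [-1.0, -0.0, -0.6]
width: 0.702
t 2.60 [ 0.4654 -0.3688  0.2115] head -74.24 F [-1.  -0.  -0.6] w 0.702 tilt [-0.0002 -0.0004]
gauge_grip 0.62 [310.1, 185.4] [ 0.46675704 -0.35944524  0.096     ]
pen_holder 0.65 [317.2, 130.8] [ 0.50433609 -0.35482973  0.        ]
```

View pics/w1.png

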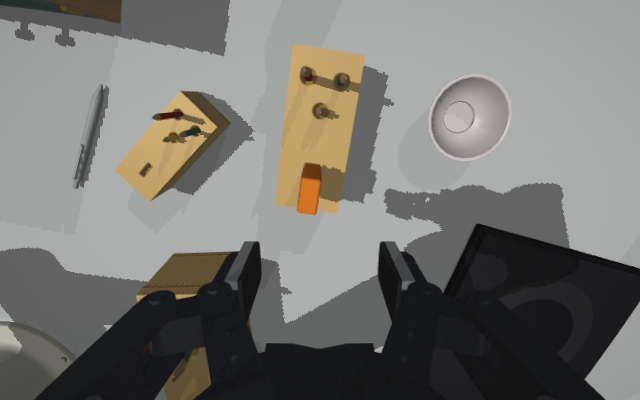

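The wrist picture shows the middle holder, top face corners near (293,45), (364,55), (338,212) and (275,205). The gauge handle's bright top is near (310,195). I'll measure handle pose from its colour.

Run:
```python
from h import *
s=get_state();im=cv2.imread('pics/w1.png');hsv=cv2.cvtColor(im,cv2.COLOR_BGR2HSV)
roi=np.zeros(im.shape[:2],bool);roi[150:225,285:335]=1
o=roi&(hsv[...,0]<16)&(hsv[...,1]>200)
print('V range',np.percentile(hsv[...,2][o],[5,30,50,70,95]))
b=(o&(hsv[...,2]>180)).astype(np.uint8)
def rect(mask,z):
    ys,xs=np.nonzero(mask);P=np.array([onz('wrist',(x,y),z,s)[:2] for x,y in zip(xs,ys)])
    r=cv2.minAreaRect((P*1000).astype(np.float32));print(len(xs),np.round(r[0],1),np.round(r[1],1),r[2]);return r
rect(b,.126)
h=((hsv[...,0]>12)&(hsv[...,0]<24)&(hsv[...,1]>90)&(hsv[...,2]>170)).astype(np.uint8)
n,lab,stt,_=cv2.connectedComponentsWithStats(h);k=lab[100,300];print(stt[k]);rect(lab==k,.066)
```

```text
V range [ 99.  180.4 211.  212.  212. ]
601 [ 466.7 -358.4] [27.8 14.1] 7.52320671081543
[ 275   44   90  170 8492]Traceback (most recent call last):
  File "<stdin>", line 12, in <module>
  File "<stdin>", line 8, in rect
  File "h.py", line 20, in onz
    o,d=ray(c,xy,s);return o+d*(z-o[2])/d[2]
        ~~~^^^^^^^^
  File "h.py", line 17, in ray
    K,D,R,t=cam(c,s);u=cv2.undistortPoints(np.array([[xy]],float),K,D)[0,0]
            ~~~^^^^^
  File "h.py", line 11, in cam
    m=eyes.camera_model(c);K=np.array([[m['fx'],0,m['cx']],[0,m['fy'],m['cy']],[0,0,1.]]);D=np.array(m['D'],float)
ValueError: time passes only in moves, steps and waits
```

```bash
python3 -m handwheel '-10 -4 30 0 0 8.3 45; -10 -4 60 0 0 8.3 45; -10 -4 60 0 0 8.3 45; -10 -4 60 0 0 8.3 45'
cat >> h.py <<'E'
def ptsz(xs,ys,z,s):
    K,D,R,t=cam('wrist',s);u=cv2.undistortPoints(np.stack([xs,ys],-1).astype(float)[:,None],K,D)[:,0]
    d=np.c_[u,np.ones(len(u))]@R;o=-R.T@t;return (o+d*((z-o[2])/d[:,2])[:,None])[:,:2]
def rect(mask,z,s):
    ys,xs=np.nonzero(mask);r=cv2.minAreaRect((ptsz(xs,ys,z,s)*1000).astype(np.float32));print(len(xs),np.round(r[0],1),np.round(r[1],1),r[2]);return r
E
python3 - <<'E'
from h import *
st();s,im=snap('wrist','w2.png');hsv=cv2.cvtColor(im,cv2.COLOR_RGB2HSV)
o=(hsv[...,0]<16)&(hsv[...,1]>200)&(hsv[...,2]>195)
n,lab,stt,c=cv2.connectedComponentsWithStats(o.astype(np.uint8));k=1+np.argmax(stt[1:,4]);print(stt[k],c[k])
r=rect(lab==k,.126,s)
h=((hsv[...,0]>12)&(hsv[...,0]<24)&(hsv[...,1]>90)&(hsv[...,2]>170)).astype(np.uint8)
n,lab,stt,_=cv2.connectedComponentsWithStats(h);k=1+np.argmax(stt[1:,4]);print(stt[k]);rect(lab==k,.066,s)
plan([r[0][0]/1000,r[0][1]/1000,.083],-90+7.5)
E
```

```text
clock: 3.08
eef_pos: [0.4656, -0.3572, 0.1501]
tcp_rot: [0.752, -0.659, -0.002, -0.0]
ft_force: [0.4, -1.2, 0.2]
width: 0.527
t 3.08 [ 0.4656 -0.3572  0.1501] head -82.51 F [ 0.4 -1.2  0.2] w 0.527 tilt [-0.0027  0.0028]
[312 212  23  11 226] [323.61946903 216.46017699]
226 [ 476.3 -357.2] [ 6.3 13. ] 7.526504993438721
[  278    38    93   201 12382]
12382 [ 507.8 -353.6] [149.5  63.7] 7.362324237823486
row [ 0.07 -9.71 69.21] [-0.   -0.02 -0.01]
```

```bash
python3 -m handwheel '1.6 -0.7 30 0 0 0 45; 1.6 -0.7 50 0 0 0 45; 1.6 -0.7 67 0 0 0 45; 1.6 -0.7 67 0 0 0 45; 1.6 -0.7 67 0 0 0 10; 1.6 -0.7 67 0 0 0 10; 1.6 -0.7 67 0 0 0 10; 1.6 -0.7 67 0 0 0 10; 1.6 -0.7 67 0 0 0 10; 1.6 -0.7 67 0 0 0 10' 40
python3 - <<'E'
from h import *
st()
E
```

```text
clock: 3.97
eef_pos: [0.4688, -0.3614, 0.0878]
tcp_rot: [0.752, -0.659, 0.002, 0.0]
ft_force: [-0.4, 0.2, 6.7]
width: 0.184
t 3.97 [ 0.4688 -0.3614  0.0878] head -82.50 F [-0.4  0.2  6.7] w 0.184 tilt [ 0.003  -0.0039]
```

```bash
python3 -m handwheel '0 0 -5 0 0 0 8; 0 0 -15 0 0 0 8; 0 0 -30 0 0 0 8; 0 0 -50 0 0 0 8; 0 0 -75 0 0 0 8; 0 0 -75 0 0 0 8; 0 0 -75 0 0 0 8' 60
python3 - <<'E'
from h import *
st();s,im=snap('wrist','w3.png')
E
```

```text
clock: 4.55
eef_pos: [0.4695, -0.3621, 0.1653]
tcp_rot: [0.752, -0.659, 0.005, 0.001]
ft_force: [-0.2, -0.2, -1.4]
width: 0.18
t 4.55 [ 0.4695 -0.3621  0.1653] head -82.50 F [-0.2 -0.2 -1.4] w 0.180 tilt [ 0.006  -0.0074]
```

View pics/w3.png

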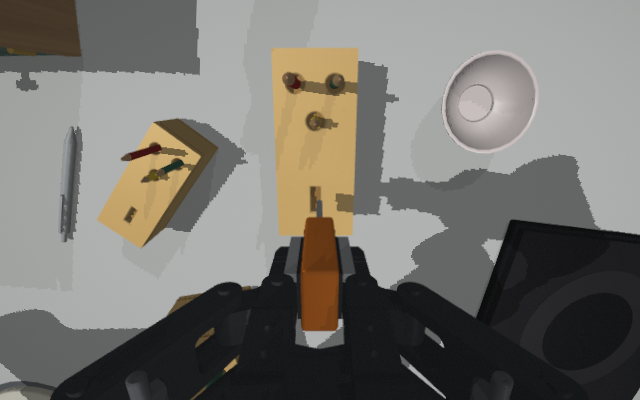

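The gauge is held, with its handle at (303–340, 218–330) and the blade tip at (319,208) showing against the slot at (314,198). Next I measure the gauge in the tool frame and go to above the middle gap.

Run:
```python
from h import *
s=get_state();K,D,R,t=cam('wrist',s);m=eyes.camera_model('wrist');C=np.array(m['T_tool_cam'])
for p,z in [((320,218),.0218),((321,270),-.0382),((320,330),-.0382),((319,203),.0718)]:
    u=cv2.undistortPoints(np.array([[p]],float),K,D)[0,0];d=C[:3,:3]@[u[0],u[1],1];o=C[:3,3];print(p,np.round((o+d*(z-o[2])/d[2])*1000,1))
im=cv2.imread('pics/w3.png');hsv=cv2.cvtColor(im,cv2.COLOR_BGR2HSV)
h=((hsv[...,0]>12)&(hsv[...,0]<24)&(hsv[...,1]>90)&(hsv[...,2]>170)).astype(np.uint8)
n,lab,stt,_=cv2.connectedComponentsWithStats(h);k=lab[150,320];print(stt[k]);rect(lab==k,.066,s)
plan([.559,.034,.312],-84.6,s)
T=tool(s)
```

```text
(320, 218) [ -0.3 -11.   21.8]
(321, 270) [ -0.1 -13.6 -38.2]
(320, 330) [ -0.4  15.8 -38.2]
(319, 203) [-0.9 -2.7 71.8]
[  272    48    86   187 12145]
12145 [ 507.2 -352.4] [147.7  63. ] 7.626208782196045
row [-379.24 -141.56 -150.09] [-0.18 -0.29  2.1 ]
```

```bash
python3 -m handwheel '0 0 -40 0 0 0 8; 0 0 -80 0 0 0 8; -20 -8 -120 0 0 1 8; -60 -25 -150 -0.2 -0.3 2.1 8; -379 -141 -150 -0.2 -0.3 2.1 8; -379 -141 -150 -0.2 -0.3 2.1 8; -379 -141 -150 -0.2 -0.3 2.1 8; -379 -141 -150 -0.2 -0.3 2.1 8; -379 -141 -150 -0.2 -0.3 2.1 8; -379 -141 -150 -0.2 -0.3 2.1 8; -379 -141 -150 -0.2 -0.3 2.1 8; -379 -141 -150 -0.2 -0.3 2.1 8'
python3 -m handwheel '0 0 0 0 0 0 8; 0 0 0 0 0 0 8'
python3 - <<'E'
from h import *
s=st();plan([.559,.034,.312],-84.6,s)
s,im=snap('wrist','w4.png')
E
```

```text
clock: 5.6
eef_pos: [0.5539, 0.0184, 0.3098]
tcp_rot: [0.74, -0.673, -0.001, 0.001]
ft_force: [1.2, -1.4, 0.3]
width: 0.179
clock: 5.77
eef_pos: [0.5532, 0.0207, 0.3079]
tcp_rot: [0.741, -0.671, -0.003, 0.002]
ft_force: [0.6, -1.2, -0.4]
width: 0.176
t 5.77 [0.5532 0.0207 0.3079] head -84.35 F [ 0.6 -1.2 -0.4] w 0.176 tilt [-0.0069  0.0011]
row [-12.7   -7.09  -4.13] [0.39 0.1  0.25]
```

View pics/w4.png

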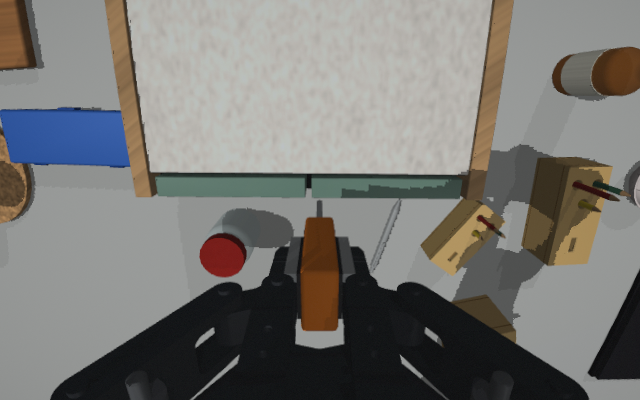

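Here the door tops run along rows 175–198, the middle gap is at (309,186), and the outer gaps are near (154,186) and (464,187). The blade tip is at (320,203).

Run:
```python
from h import *
s=get_state();im=cv2.imread('pics/w4.png')
for a,b in [(146,164),(301,317),(455,474)]:
    print(a,im[182:194,a:b].mean(0).round().astype(int).tolist())
print('col230',im[168:206,230].tolist())
for p in [(154,188),(309,187),(464,189)]: print(p,onz('wrist',p,.2,s))
```

```text
146 [[87, 124, 155], [87, 123, 155], [85, 121, 152], [74, 105, 131], [54, 76, 94], [41, 56, 69], [39, 53, 64], [38, 52, 64], [38, 52, 65], [42, 55, 65], [68, 80, 77], [99, 110, 91], [110, 121, 96], [111, 122, 96], [110, 121, 96], [110, 121, 96], [111, 122, 96], [111, 121, 96]]
301 [[107, 117, 92], [107, 117, 92], [106, 117, 91], [92, 102, 80], [62, 67, 56], [76, 79, 73], [78, 79, 78], [76, 77, 76], [77, 78, 76], [78, 78, 77], [96, 101, 89], [104, 115, 89], [106, 118, 92], [106, 117, 92], [107, 118, 92], [106, 117, 92]]
455 [[67, 72, 58], [67, 72, 58], [66, 72, 58], [66, 72, 58], [67, 73, 59], [62, 69, 57], [46, 54, 53], [31, 42, 50], [31, 41, 50], [31, 41, 50], [31, 41, 50], [31, 41, 50], [35, 47, 58], [42, 58, 72], [49, 68, 84], [51, 70, 87], [51, 70, 87], [51, 71, 88], [51, 71, 88]]
col230 [[181, 186, 188], [181, 187, 187], [182, 188, 188], [181, 186, 187], [139, 143, 144], [48, 49, 46], [41, 46, 36], [46, 50, 40], [48, 52, 41], [78, 87, 68], [104, 115, 90], [110, 121, 96], [110, 121, 95], [111, 122, 96], [109, 120, 95], [110, 121, 96], [110, 121, 95], [109, 120, 94], [110, 121, 95], [110, 121, 95], [109, 120, 95], [110, 121, 95], [109, 120, 95], [108, 120, 94], [108, 119, 94], [108, 118, 93], [108, 118, 93], [107, 118, 92], [112, 121, 100], [135, 138, 131], [146, 148, 146], [146, 147, 145], [145, 147, 145], [146, 148, 146], [145, 147, 145], [146, 148, 146], [145, 147, 145], [146, 147, 145]]
(154, 188) [0.54218981 0.16361638 0.2       ]
(309, 187) [0.55599325 0.02888273 0.2       ]
(464, 189) [ 0.56718312 -0.10525341  0.2       ]
```

Run:
```python
from h import *
plan([.5455,.164,.290],-84.7)
```

```text
row [-145.11   -6.35   18.26] [0.37 0.06 0.2 ]
```

```bash
python3 -m handwheel '-145 -6.4 0 1.9 0 0.4 8; -145 -6.4 0 1.9 0 0.4 8; -145 -6.4 0 1.9 0 0.4 8; -145 -6.4 5 1.9 0 0.4 8; -145 -6.4 18 1.9 0 0.4 8; -145 -6.4 18 1.9 0 0.4 8; -145 -6.4 18 1.9 0 0.4 8; -145 -6.4 18 1.9 0 0.4 8; -145 -6.4 18 1.9 0 0.4 8'
python3 - <<'E'
from h import *
s=st();s,im=snap('wrist','w5.png');plan([.5455,.164,.290],-84.7,s)
c=im[150:230,270:370,::-1];cv2.imwrite('pics/w5c.png',cv2.resize(c,None,fx=7,fy=7,interpolation=cv2.INTER_NEAREST))
E
```

```text
clock: 6.57
eef_pos: [0.5461, 0.1622, 0.2907]
tcp_rot: [0.737, -0.676, 0.009, -0.01]
ft_force: [-0.8, -0.6, -0.6]
width: 0.178
t 6.57 [0.5461 0.1622 0.2907] head -85.04 F [-0.8 -0.6 -0.6] w 0.178 tilt [0.0271 0.0032]
row [-1.82  0.46  0.66] [-1.57  0.05 -0.34]
```

View pics/w5c.png

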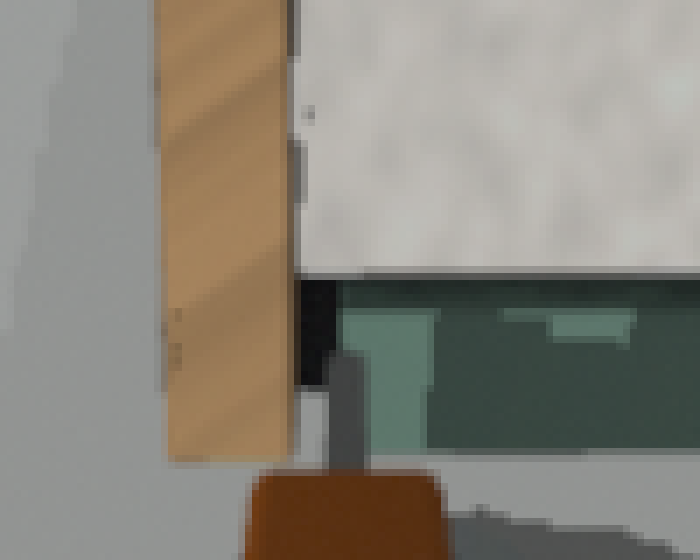

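The crop of the left gap shows the dark gap at crop columns 296–338 (picture columns 312.3–318.3). The blade tip is at crop columns 328–368 (316.9–322.6), row 200, so the blade has to move about 4 px left.

```bash
cat >> h.py <<'E'
def toolray(p,z):
    m=eyes.camera_model('wrist');K=np.array([[m['fx'],0,m['cx']],[0,m['fy'],m['cy']],[0,0,1.]]);C=np.array(m['T_tool_cam'])
    u=cv2.undistortPoints(np.array([[p]],float),K,np.array(m['D'],float))[0,0];d=C[:3,:3]@[u[0],u[1],1];o=C[:3,3];return (o+d*(z-o[2])/d[2])*1000
E
python3 - <<'E'
from h import *
s=get_state()
f=lambda x,y:(270+x/7-.5,150+y/7-.5)
a=onz('wrist',f(287.5,20),.2,s);b=onz('wrist',f(292.5,455),.2,s);print('cheek edge dir deg',np.degrees(np.arctan2(a[1]-b[1],a[0]-b[0])),a,b)
c=onz('wrist',f(360,275),.2,s);d=onz('wrist',f(690,275),.2,s);print('carc front dir',np.degrees(np.arctan2(c[1]-d[1],c[0]-d[0])))
for y in (350,): 
    L=onz('wrist',f(295.5,y),.2,s);R=onz('wrist',f(339,y),.2,s);print('gap',L,R)
    print('gap tool',(tool(s)[:3,:3].T@((L+R)/2-s['eef_pos']))*1000)
print('door front/back',onz('wrist',f(400,453),.2,s),onz('wrist',f(400,308),.2,s),onz('wrist',f(400,275),.197,s))
print('tip tool',toolray(f(328.5,352),.0718),toolray(f(368,352),.0718))
print('tip world',(tool(s)[:3,:3]@toolray(f(348,352),.0718)/1000+s['eef_pos']))
E
```

```text
cheek edge dir deg 5.181698900303011 [0.58496305 0.17346607 0.2       ] [0.53410002 0.16885355 0.2       ]
carc front dir 94.99126758946194
gap [0.54696551 0.16952966 0.2       ] [0.54740214 0.16452507 0.2       ]
gap tool [-4.30983124  1.04971886 90.83971754]
door front/back [0.53544305 0.15632758 0.2       ] [0.55303807 0.1579787  0.2       ] [0.55614382 0.15820184 0.197     ]
tip tool [-2.82877147 -5.18156958 71.8       ] [ 1.36182484 -5.18035816 71.8       ]
tip world [0.55317434 0.1639671  0.21920111]
```

```bash
python3 -m handwheel '-3.6 0 4 0 0 0 8; -3.6 0.2 10 0 0 0 8; -3.6 0.3 12 0 0 0 8; -3.6 0.3 12 0 0 0 8; -3.6 0.3 12 0 0 0 8'
python3 - <<'E'
from h import *
s=st();s,im=snap('wrist','w6.png');b=[.5461,.1622,.2907]
c=im[150:230,270:370,::-1];cv2.imwrite('pics/w6c.png',cv2.resize(c,None,fx=7,fy=7,interpolation=cv2.INTER_NEAREST))
E
```

```text
clock: 7.03
eef_pos: [0.5456, 0.1661, 0.2784]
tcp_rot: [0.737, -0.676, 0.009, -0.01]
ft_force: [0.4, 0.0, -1.3]
width: 0.18
t 7.03 [0.5456 0.1661 0.2784] head -85.01 F [ 0.4  0.  -1.3] w 0.180 tilt [0.0266 0.0033]
```

View pics/w6c.png

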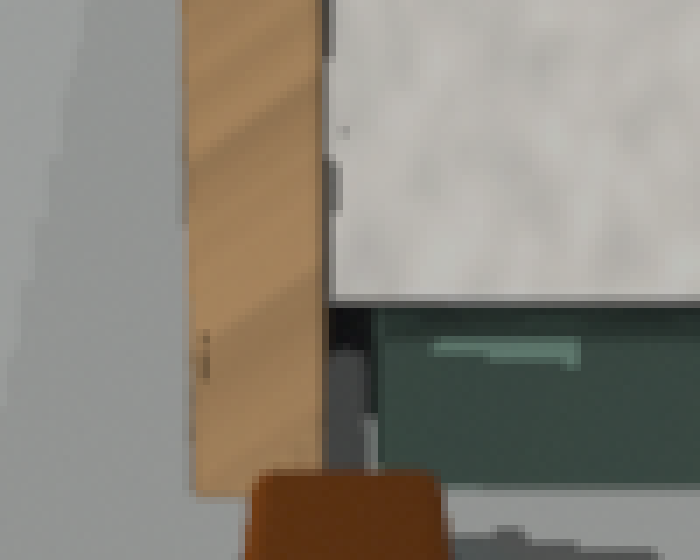

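The blade is at crop columns 328–368 within the gap at 327–377, so it needs +0.45 mm in tool x before going down.

```bash
python3 -m handwheel '0.45 0.1 2 0 0 0 8; 0.45 0.1 4 0 0 0 8; 0.45 0.2 7 0 0 0 8; 0.45 0.2 9 0 0 0 8; 0.45 0.3 11 0 0 0 8; 0.45 0.4 14 0 0 0 8; 0.45 0.4 16.5 0 0 0 8; 0.45 0.4 16.5 0 0 0 8'
python3 - <<'E'
from h import *
s=st()
E
```

```text
clock: 7.75
eef_pos: [0.5455, 0.1657, 0.2614]
tcp_rot: [0.737, -0.676, 0.008, -0.01]
ft_force: [-0.5, 0.2, -1.3]
width: 0.182
t 7.75 [0.5455 0.1657 0.2614] head -85.00 F [-0.5  0.2 -1.3] w 0.182 tilt [0.026  0.0032]
```

```bash
cat > q.py <<'E'
from h import *
st()
E
python3 -m handwheel '0 0 1.5 0 0 0 8; 0 0 3 0 0 0 8; 0 0.1 4.5 0 0 0 8; 0 0.1 6 0 0 0 8; 0 0.1 6 0 0 0 8'; python3 q.py
```

```text
clock: 8.17
eef_pos: [0.5454, 0.1657, 0.2549]
tcp_rot: [0.737, -0.676, 0.008, -0.01]
ft_force: [-0.7, 0.3, -0.8]
width: 0.18
t 8.17 [0.5454 0.1657 0.2549] head -85.01 F [-0.7  0.3 -0.8] w 0.180 tilt [0.0253 0.0031]
```

```bash
cat > ok.py <<'E'
import sys
from h import *
s=st(); sys.exit(s['ft_force'][2]>3)
E
H='python3 -m handwheel'
python3 -m handwheel '0 0 1 0 0 0 8; 0 0 2 0 0 0 8; 0 0 2 0 0 0 8'>/dev/null && python3 ok.py &&
python3 -m handwheel '0 0 1 0 0 0 8; 0 0 2 0 0 0 8; 0 0 2 0 0 0 8'>/dev/null && python3 ok.py &&
python3 -m handwheel '0 0 1 0 0 0 8; 0 0 2 0 0 0 8; 0 0 2 0 0 0 8'>/dev/null && python3 ok.py &&
python3 -m handwheel '0 0 1 0 0 0 8; 0 0 2 0 0 0 8; 0 0 2 0 0 0 8'>/dev/null && python3 ok.py &&
python3 -m handwheel '0 0 1 0 0 0 8; 0 0 2 0 0 0 8; 0 0 2 0 0 0 8'>/dev/null && python3 ok.py &&
python3 -m handwheel '0 0 1 0 0 0 8; 0 0 2 0 0 0 8; 0 0 2 0 0 0 8'>/dev/null && python3 ok.py &&
python3 -m handwheel '0 0 1 0 0 0 8; 0 0 2 0 0 0 8; 0 0 2 0 0 0 8'>/dev/null && python3 ok.py
```

```text
t 8.42 [0.5453 0.1657 0.2527] head -85.01 F [-0.1  0.8 -0.4] w 0.178 tilt [0.0251 0.0031]False
```

```bash
sed -i 's/sys.exit(.*/sys.exit(int(s["ft_force"][2]>3))/' ok.py
python3 -m handwheel '0 0 1 0 0 0 8; 0 0 2 0 0 0 8; 0 0 2 0 0 0 8'>/dev/null && python3 ok.py &&
python3 -m handwheel '0 0 1 0 0 0 8; 0 0 2 0 0 0 8; 0 0 2 0 0 0 8'>/dev/null && python3 ok.py &&
python3 -m handwheel '0 0 1 0 0 0 8; 0 0 2 0 0 0 8; 0 0 2 0 0 0 8'>/dev/null && python3 ok.py &&
python3 -m handwheel '0 0 1 0 0 0 8; 0 0 2 0 0 0 8; 0 0 2 0 0 0 8'>/dev/null && python3 ok.py &&
python3 -m handwheel '0 0 1 0 0 0 8; 0 0 2 0 0 0 8; 0 0 2 0 0 0 8'>/dev/null && python3 ok.py &&
python3 -m handwheel '0 0 1 0 0 0 8; 0 0 2 0 0 0 8; 0 0 2 0 0 0 8'>/dev/null && python3 ok.py
```

```text
t 8.67 [0.5455 0.1657 0.2511] head -85.01 F [-0.3 -0.3  2.1] w 0.180 tilt [0.0256 0.0032]
t 8.92 [0.5457 0.1658 0.2497] head -85.01 F [-1.9  0.6  5.1] w 0.183 tilt [0.0261 0.0033]
```

Left gap: contact at about 20 mm depth, with stiffness near 2.2 N/mm and about 6 N of net push, so it is blocked. I withdraw and move 135.5 mm to the right.

```bash
python3 -m handwheel '0 -0.2 -8 0 0 0 8; 0 -0.5 -20 0 0 0 8; 0 -0.9 -33 0 0 0 8; 0 -0.9 -33 0 0 0 8; 135.5 -0.9 -33 0 0 0 8; 135.5 -0.9 -33 0 0 0 8; 135.5 -0.9 -33 0 0 0 8; 135.5 -0.9 -33 0 0 0 8; 135.5 -0.9 -30 0 0 0 8; 135.5 -0.9 -29 0 0 0 8; 135.5 -0.9 -29 0 0 0 8; 135.5 -0.9 -29 0 0 0 8'
python3 - <<'E'
from h import *
s=st();s,im=snap('wrist','w7.png');plan([.5455+.0118,.1657-.135,.2785],-85,s)
c=im[150:230,270:370,::-1];cv2.imwrite('pics/w7c.png',cv2.resize(c,None,fx=7,fy=7,interpolation=cv2.INTER_NEAREST))
E
```

```text
clock: 9.92
eef_pos: [0.5574, 0.0321, 0.2784]
tcp_rot: [0.738, -0.675, 0.008, -0.01]
ft_force: [1.2, 0.1, -0.5]
width: 0.182
t 9.92 [0.5574 0.0321 0.2784] head -84.91 F [ 1.2  0.1 -0.5] w 0.182 tilt [0.0257 0.0037]
row [ 1.38  0.24 -0.1 ] [-1.49  0.08  0.09]
```

View pics/w7c.png

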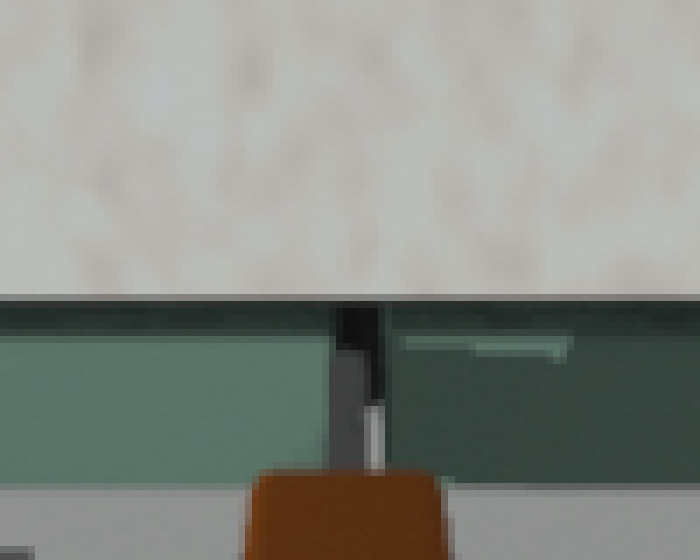

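The middle gap spans crop columns 334–385 and the blade 328–368, so I shift +1.3 mm in tool x, then go down.

```bash
python3 -m handwheel '1.3 0 0 0 0 0 8; 1.3 0.1 3 0 0 0 8; 1.3 0.1 5 0 0 0 8; 1.3 0.2 7 0 0 0 8; 1.3 0.2 9 0 0 0 8; 1.3 0.2 9 0 0 0 8'>/dev/null && python3 ok.py &&
python3 -m handwheel '0 0 2 0 0 0 8; 0 0.1 4 0 0 0 8; 0 0.1 6 0 0 0 8; 0 0.2 8 0 0 0 8; 0 0.2 9 0 0 0 8; 0 0.2 9 0 0 0 8'>/dev/null && python3 ok.py &&
python3 -m handwheel '0 0 1 0 0 0 8; 0 0 2 0 0 0 8; 0 0 2 0 0 0 8'>/dev/null && python3 ok.py &&
python3 -m handwheel '0 0 1 0 0 0 8; 0 0 2 0 0 0 8; 0 0 2 0 0 0 8'>/dev/null && python3 ok.py &&
python3 -m handwheel '0 0 1 0 0 0 8; 0 0 2 0 0 0 8; 0 0 2 0 0 0 8'>/dev/null && python3 ok.py &&
python3 -m handwheel '0 0 1 0 0 0 8; 0 0 2 0 0 0 8; 0 0 2 0 0 0 8'>/dev/null && python3 ok.py &&
python3 -m handwheel '0 0 1 0 0 0 8; 0 0 2 0 0 0 8; 0 0 2 0 0 0 8'>/dev/null && python3 ok.py &&
python3 -m handwheel '0 0 1 0 0 0 8; 0 0 2 0 0 0 8; 0 0 2 0 0 0 8'>/dev/null && python3 ok.py &&
python3 -m handwheel '0 0 1 0 0 0 8; 0 0 2 0 0 0 8; 0 0 2 0 0 0 8'>/dev/null && python3 ok.py
```

```text
t 10.47 [0.5573 0.0309 0.2688] head -84.89 F [ 0.1  0.7 -0.7] w 0.184 tilt [0.0249 0.0037]
t 10.97 [0.5572 0.0309 0.2594] head -84.90 F [-0.4  0.3 -0.8] w 0.182 tilt [0.0242 0.0038]
t 11.22 [0.5572 0.0309 0.2572] head -84.90 F [ 0.2 -0.3 -0.4] w 0.181 tilt [0.024  0.0039]
t 11.47 [0.5571 0.0309 0.2549] head -84.90 F [ 0.4 -0.6 -0.8] w 0.182 tilt [0.0235 0.0039]
t 11.72 [0.557  0.031  0.2526] head -84.90 F [-0.   0.5  0.2] w 0.180 tilt [0.0231 0.004 ]
t 11.97 [0.5569 0.031  0.2503] head -84.90 F [-0.3 -0.5 -0.9] w 0.182 tilt [0.0227 0.0041]
t 12.22 [0.5571 0.031  0.2485] head -84.90 F [0.3 0.5 1.7] w 0.185 tilt [0.0231 0.004 ]
t 12.47 [0.5573 0.031  0.247 ] head -84.90 F [-1.3  0.1  3.4] w 0.183 tilt [0.0236 0.0039]
```

```bash
python3 -m handwheel '0 0 1 0 0 0 8; 0 0 1.5 0 0 0 8; 0 0 1.5 0 0 0 8'; python3 q.py
```

```text
clock: 12.72
eef_pos: [0.5574, 0.031, 0.2461]
tcp_rot: [0.738, -0.675, 0.008, -0.009]
ft_force: [-1.6, 0.7, 5.6]
width: 0.182
t 12.72 [0.5574 0.031  0.2461] head -84.89 F [-1.6  0.7  5.6] w 0.182 tilt [0.024  0.0038]
```

Middle gap: jam at about 22 mm depth with 6 N net, so it is blocked too. On to the right gap.

```bash
python3 -m handwheel '0 -0.2 -8 0 0 0 8; 0 -0.5 -20 0 0 0 8; 0 -0.9 -36 0 0 0 8; 0 -0.9 -36 0 0 0 8; 135.5 -0.9 -36 0 0 0 8; 135.5 -0.9 -36 0 0 0 8; 135.5 -0.9 -36 0 0 0 8; 135.5 -0.9 -36 0 0 0 8; 135.5 -0.9 -34 0 0 0 8; 135.5 -0.9 -32.5 0 0 0 8; 135.5 -0.9 -32.5 0 0 0 8; 135.5 -0.9 -32.5 0 0 0 8'
python3 - <<'E'
from h import *
s=st();s,im=snap('wrist','w8.png');plan([.5574+.0118,.031-.135,.2785],-85,s)
c=im[150:230,270:370,::-1];cv2.imwrite('pics/w8c.png',cv2.resize(c,None,fx=7,fy=7,interpolation=cv2.INTER_NEAREST))
E
```

```text
clock: 13.72
eef_pos: [0.5694, -0.1025, 0.2781]
tcp_rot: [0.738, -0.674, 0.007, -0.01]
ft_force: [0.4, 0.7, -0.0]
width: 0.181
t 13.72 [ 0.5694 -0.1025  0.2781] head -84.79 F [ 0.4  0.7 -0. ] w 0.181 tilt [0.0235 0.0044]
row [ 1.46  0.33 -0.41] [-1.36  0.13  0.2 ]
```

View pics/w8c.png

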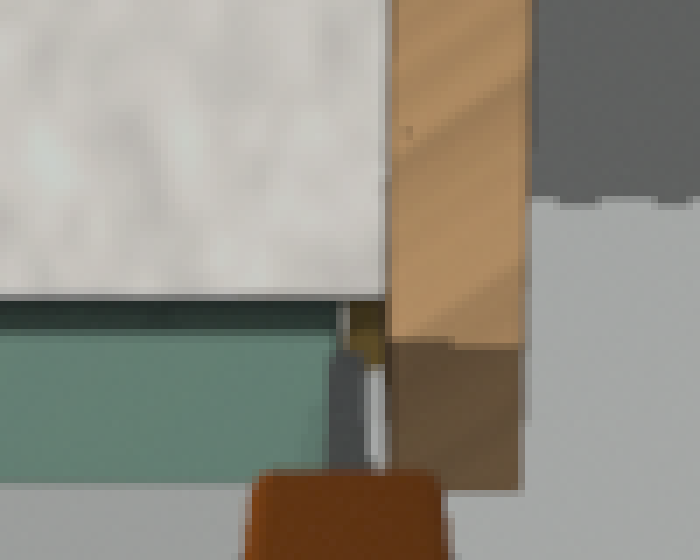

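The right gap spans about crop columns 337–387 and the blade 328–368, so I shift +1.5 mm and descend.

```bash
python3 -m handwheel '1.5 0.2 0 0 0.1 0.2 8; 1.5 0.2 3 0 0.1 0.2 8; 1.5 0.3 5 0 0.1 0.2 8; 1.5 0.3 7 0 0.1 0.2 8; 1.5 0.4 9 0 0.1 0.2 8; 1.5 0.4 9 0 0.1 0.2 8'>/dev/null && python3 ok.py &&
python3 -m handwheel '0 0 2 0 0 0 8; 0 0.1 4 0 0 0 8; 0 0.1 6 0 0 0 8; 0 0.2 8 0 0 0 8; 0 0.2 9 0 0 0 8; 0 0.2 9 0 0 0 8'>/dev/null && python3 ok.py &&
python3 -m handwheel '0 0 1 0 0 0 8; 0 0 2 0 0 0 8; 0 0 2 0 0 0 8'>/dev/null && python3 ok.py &&
python3 -m handwheel '0 0 1 0 0 0 8; 0 0 2 0 0 0 8; 0 0 2 0 0 0 8'>/dev/null && python3 ok.py &&
python3 -m handwheel '0 0 1 0 0 0 8; 0 0 2 0 0 0 8; 0 0 2 0 0 0 8'>/dev/null && python3 ok.py &&
python3 -m handwheel '0 0 1 0 0 0 8; 0 0 2 0 0 0 8; 0 0 2 0 0 0 8'>/dev/null && python3 ok.py &&
python3 -m handwheel '0 0 1 0 0 0 8; 0 0 2 0 0 0 8; 0 0 2 0 0 0 8'>/dev/null && python3 ok.py &&
python3 -m handwheel '0 0 1 0 0 0 8; 0 0 2 0 0 0 8; 0 0 2 0 0 0 8'>/dev/null && python3 ok.py &&
python3 -m handwheel '0 0 1 0 0 0 8; 0 0 2 0 0 0 8; 0 0 2 0 0 0 8'>/dev/null && python3 ok.py &&
python3 -m handwheel '0 0 1 0 0 0 8; 0 0 2 0 0 0 8; 0 0 2 0 0 0 8'>/dev/null && python3 ok.py &&
python3 -m handwheel '0 0 1 0 0 0 8; 0 0 2 0 0 0 8; 0 0 2 0 0 0 8'>/dev/null && python3 ok.py
```

```text
t 14.27 [ 0.5692 -0.1039  0.2686] head -84.99 F [ 0.1 -0.6 -1.1] w 0.177 tilt [0.023  0.0028]
t 14.77 [ 0.569  -0.1039  0.2592] head -84.99 F [ 0.3 -0.3 -0.8] w 0.178 tilt [0.0224 0.0031]
t 15.02 [ 0.569  -0.1038  0.2569] head -84.99 F [-1.1  0.3 -0.6] w 0.179 tilt [0.0221 0.0032]
t 15.27 [ 0.5689 -0.1038  0.2547] head -84.99 F [-0.   0.3 -0.9] w 0.182 tilt [0.0217 0.0034]
t 15.52 [ 0.5688 -0.1037  0.2523] head -84.99 F [ 0.7  0.8 -0.9] w 0.180 tilt [0.0213 0.0036]
t 15.77 [ 0.5687 -0.1036  0.25  ] head -84.99 F [-0.4 -0.1 -0.7] w 0.182 tilt [0.0209 0.0037]
t 16.02 [ 0.5686 -0.1037  0.2477] head -85.00 F [ 0.5 -0.4 -1. ] w 0.181 tilt [0.0204 0.0039]
t 16.27 [ 0.5686 -0.1036  0.2454] head -84.99 F [ 0.1 -0.2 -0.5] w 0.179 tilt [0.0201 0.0039]
t 16.52 [ 0.5685 -0.1036  0.2432] head -84.99 F [-0.5  0.4 -0.9] w 0.178 tilt [0.0198 0.0039]
t 16.77 [ 0.5685 -0.1036  0.2409] head -84.99 F [-0.2  0.2 -1.3] w 0.178 tilt [0.0196 0.0039]
t 17.02 [ 0.5684 -0.1037  0.2386] head -84.99 F [ 0.1  0.2 -1.1] w 0.182 tilt [0.0192 0.0039]
```

```bash
python3 -m handwheel '0 0 1.5 0 0 0 8; 0 0 3 0 0 0 8; 0 0 4 0 0 0 8; 0 0.1 4 0 0 0 8'>/dev/null && python3 ok.py &&
python3 -m handwheel '0 0 1.5 0 0 0 8; 0 0 3 0 0 0 8; 0 0 4 0 0 0 8; 0 0.1 4 0 0 0 8'>/dev/null && python3 ok.py &&
python3 -m handwheel '0 0 1.5 0 0 0 8; 0 0 3 0 0 0 8; 0 0 4 0 0 0 8; 0 0.1 4 0 0 0 8'>/dev/null && python3 ok.py &&
python3 -m handwheel '0 0 1 0 0 0 8; 0 0 1.5 0 0 0 8; 0 0 1.5 0 0 0 8'>/dev/null && python3 ok.py &&
python3 -m handwheel '0 0 1 0 0 0 8; 0 0 1.5 0 0 0 8; 0 0 1.5 0 0 0 8'>/dev/null && python3 ok.py &&
python3 -m handwheel '0 0 1 0 0 0 8; 0 0 1.5 0 0 0 8; 0 0 1.5 0 0 0 8'>/dev/null && python3 ok.py &&
python3 -m handwheel '0 0 1 0 0 0 8; 0 0 1.5 0 0 0 8; 0 0 1.5 0 0 0 8'>/dev/null && python3 ok.py
```

```text
t 17.35 [ 0.5683 -0.1036  0.2342] head -84.99 F [-0.6 -0.5 -0.9] w 0.179 tilt [0.0188 0.0039]
t 17.68 [ 0.5682 -0.1037  0.2299] head -85.00 F [-0.4 -0.7 -2. ] w 0.182 tilt [0.0185 0.004 ]
t 18.02 [ 0.5681 -0.1037  0.2256] head -84.99 F [-0.1 -1.  -1. ] w 0.179 tilt [0.0182 0.004 ]
t 18.27 [ 0.568  -0.1037  0.2239] head -85.00 F [-0.3 -0.2  0.4] w 0.178 tilt [0.0179 0.004 ]
t 18.52 [ 0.568  -0.1037  0.2222] head -85.00 F [ 0.9 -0.4 -0.4] w 0.183 tilt [0.0178 0.004 ]
t 18.77 [ 0.5682 -0.1037  0.2219] head -84.99 F [-2.7  0.4  3.8] w 0.180 tilt [0.0183 0.0037]
```

Contact at TCP z = 0.222, which is the predicted shoulder-home height, so the right gap is open. I relax, release and back off upward.

```bash
python3 -m handwheel '0 0 -0.2 0 0 0 14; 0 0 -0.2 0 0 0 16; 0 0 -0.2 0 0 0 18; 0 0 -0.2 0 0 0 22; 0 0 -0.2 0 0 0 30; 0 0 -0.2 0 0 0 36; 0 0 -0.2 0 0 0 36; 0 0 -0.2 0 0 0 36' 20; python3 q.py
python3 - <<'E'
from h import *
plan([.568,-.1037,.33],-85)
E
```

```text
clock: 19.43
eef_pos: [0.5682, -0.1037, 0.2221]
tcp_rot: [0.737, -0.676, 0.006, -0.008]
ft_force: [-0.7, -0.0, -0.3]
width: 0.422
t 19.43 [ 0.5682 -0.1037  0.2221] head -84.99 F [-0.7 -0.  -0.3] w 0.422 tilt [0.0184 0.0037]
row [  -0.24   -1.81 -107.87] [-1.07  0.12  0.01]
```

```bash
python3 -m handwheel '0 -0.3 -15 0 0 0 36; 0 -0.6 -35 0 0 0 36; -0.2 -1.8 -70 -1 0 0 36; -0.2 -1.8 -100 -1 0 0 36; -0.2 -1.8 -100 -1 0 0 36; -0.2 -1.8 -100 -1 0 0 36'>/dev/null
python3 - <<'E'
from h import *
s=st();s,im=snap('wrist','w9.png');_,a=snap('scene');_,b=snap('side')
f=lambda x,l,k:cv2.resize(x[l[1]:l[3],l[0]:l[2],::-1],k)
A=f(a,(150,100,400,300),(375,300));B=f(b,(200,130,450,330),(375,300));C=f(im,(220,100,420,250),(400,300))
cv2.imwrite('pics/end.png',np.vstack([np.hstack([A,B]),np.hstack([C,np.zeros((300,350,3),np.uint8)])]))
hsv=cv2.cvtColor(im,cv2.COLOR_RGB2HSV);o=(hsv[...,0]<13)&(hsv[...,1]>200)
n,lab,stt,c=cv2.connectedComponentsWithStats(o.astype(np.uint8));k=1+np.argmax(stt[1:,4]);print(stt[k],c[k])
for x,y in [(-.015,-.008),(-.015,.008),(.015,.008),(.015,-.008)]: pass
yaw=np.radians(5);R=np.array([[np.cos(yaw),-np.sin(yaw)],[np.sin(yaw),np.cos(yaw)]])
P=[np.r_[R@np.array(q)+[.5660,-.1035],z] for z in (.26,.2) for q in [(-.015,-.008),(-.015,.008),(.015,.008),(.015,-.008)]]
print(np.round(proj('wrist',P,s)))
E
```

```text
t 19.93 [ 0.5693 -0.1041  0.3247] head -84.98 F [-0.3  0.4 -1.1] w 0.420 tilt [0.0058 0.0003]
[528  55  32  26 617] [544.27228525  66.89465154]
[[330. 233.]
 [308. 233.]
 [308. 195.]
 [330. 195.]
 [328. 206.]
 [310. 206.]
 [310. 175.]
 [328. 175.]]
```

View pics/end.png

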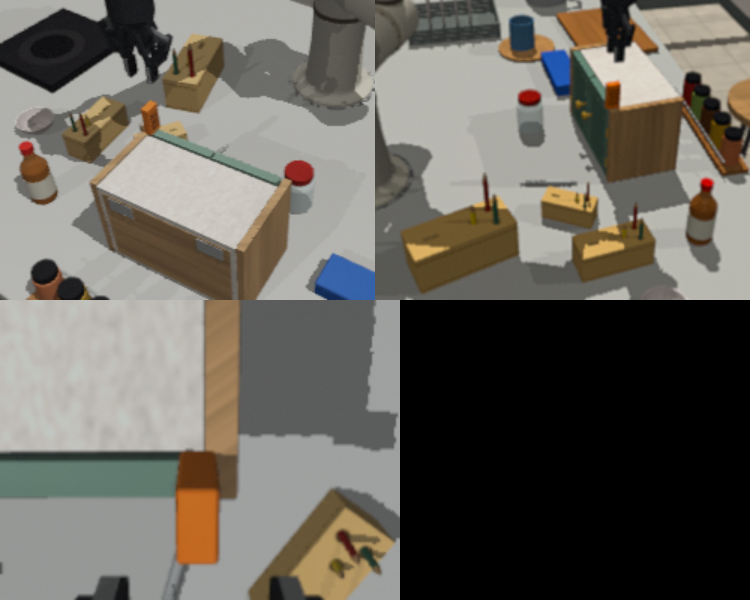

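The final crops show the handle upright on the door top and cheek at the right gap. In the wrist picture its top face is at columns 308–329 and rows 194–232, against a fully-home prediction of 308–330 and 195–233. The doors are flush and the holders unmoved to the eye.

```bash
python3 -c "
from h import *
st();print(order.finish_job())"
```

```text
t 20.08 [ 0.5675 -0.1035  0.3204] head -84.99 F [-1.2 -0.4 -1.6] w 0.423 tilt [-0.0016  0.0033]
the job is handed in; nothing more can be done
None
```

I lifted the gauge out of the middle-sized holder, felt the gaps from left to right, and left it standing fully home in the right gap. I handed the job in at about 20 s on the robot's clock.

| Gap | Result | Blade depth | Push |
|---|---|---|---|
| Left | blocked | met silicone at about 20 mm | about 6 N, then withdrawn |
| Middle | blocked | met silicone at about 22 mm | about 6 N, then withdrawn |
| Right | open | fully home, 50 mm | about 4 N at the shoulder |

**Last checks:**
- **Gauge:** the wrist picture shows the handle upright at the right gap, within about 2 pixels of the fully-home prediction.
- **Doors:** they look shut.
- **Gripper:** it is open, clear and about 100 mm above the release height.
- **Other objects:** the pen holder measured about 1.3 mm away from its first position after the lift, which is within measuring error. I checked the rest only by eye in the last pictures.

No check failed. The only disagreement was the gauge's tilt in the grip, which estimates put at 1° to 2°. I corrected for 1.5°, and the blade went down all three gaps without rubbing.

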